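# Gather the cleaned fittings in the pouring corner of the basket

### The job

One of the five cleaned brass tube-fitting nuts has been left on the bench beside the drained ultrasonic cleaner: put it in the basket with the other four while the basket still stands in the tank. Then lift the basket by its handle, level, out of the tank and tilt it over the cleaner, clear of it, so that all five nuts slide together into the quarter of the basket at its pouring lip; finish holding it still in the air over the cleaner, tilted with the lip corner lowest, ready for me to count the nuts. Leave the beaker, the petri dish and the tweezers alone.

Things in the scene. Friction and masses are not known exactly. Their poses are not given: they have to be found in the camera images.
- cleaner: drained bench-top ultrasonic cleaner, fixed to the bench: white housing 165 (x) x 200 (y) mm, 100 mm high, steel deck round an open tank. Origin under its centre, on the worktop; x points from the front panel (knob, blank display) to the back, y to its left end seen from the front, z up. Tank mouth 120 (x) x 156 (y) mm, centred; deck at z = 100 mm, tank floor at z = 50 mm.
- basket: loose stainless wire basket, 0.27 to 0.45 kg, standing in the tank with 4 to 10 mm of play. Origin under its feet, centred; axes like the cleaner's. Inside 100 (x) x 136 (y) mm; floor at z = 8, rim at 52 mm. A rigid handle arches over it: uprights at y = +-71 mm, between them a bar along y above x = 0, top at z = 88 mm, leaving two open slots, one before and one behind the bar.
- basket_grip (a point): centre of the handle's black sleeve, 79 mm above the basket's origin. The sleeve is 14 mm thick (basket x), 18 mm high, 90 mm long (basket y): fingers from above close along basket x. A firm grip (about 70 N) carries the basket rigidly, also tilted.
- basket_lip (a point): inside corner of the basket floor at its front left, (-50, +68, +8) mm in the basket's frame, below the small folded pouring lip that stands out over the rim there; the walls are full height here too. Nuts slide on the basket's steel and on each other with friction 0.16 to 0.24.
- stray_nut: the stray one of five identical brass tube-fitting nuts, 25 g, on the worktop left or right of the cleaner, neck up: hexagon 17 mm across flats (19.6 over corners), 11 mm high, with a round neck of 14 mm diameter on it, 19 mm high in all. Origin in the middle of its underside, z up; flats face along its x axis and every 60 degrees from it.
- stray_nut_mid (a point): middle of the stray nut, 9.5 mm above its underside.
- beaker: small empty glass beaker, 50 x 44 mm, 56 mm high, standing loose on the worktop beside the cleaner; to be left alone. Origin under its centre.
- petri: covered petri dish, 63 mm across, 14 mm high, loose on the worktop near the wall, left of the cleaner; to be left alone. Origin under its centre.
- tweezers: tweezers, 12 x 124 x 9 mm, loose on the worktop to the right; to be left alone. Origin under the middle.
- nut_1: one of the four nuts standing spread about the basket floor, neck up; same shape and frame as stray_nut.
- nut_1_mid (a point): middle of that nut, 9.5 mm above its underside.
- nut_2: one of the four nuts standing spread about the basket floor, neck up; same shape and frame as stray_nut.
- nut_2_mid (a point): middle of that nut, 9.5 mm above its underside.
- nut_3: one of the four nuts standing spread about the basket floor, neck up; same shape and frame as stray_nut.
- nut_3_mid (a point): middle of that nut, 9.5 mm above its underside.
- nut_4: one of the four nuts standing spread about the basket floor, neck up; same shape and frame as stray_nut.
- nut_4_mid (a point): middle of that nut, 9.5 mm above its underside.
Mind the look-alikes: they are no part of the job. There is more than one size of the basket; the job needs the larger.

How it is judged:
By the outcome, as a careful person would: the job done as asked, in the order asked, and still so for the second after the job is handed in, while the arm keeps its last pose, push and grip.
It also fails if it takes over 61 s, if anything falls off the work surface, if the arm or the gripper's body presses on something with over 40 N, if the wrist force passes 120 N, or if a joint passes its speed limit or range.

### The arm

A 6-joint arm with a two-finger parallel gripper is mounted at the origin on the work surface; the furniture and walls round the work are solid. World frame = base frame: x ahead of the robot, y to its left, z up, the work surface at z = 0. Lengths are in m, angles in degrees, forces in N, time in s.
With the tool pointing down it reaches from about 0.375 to 0.9 m from the base axis. Payload 3.1 kg.
Tool frame: the origin (TCP) lies on the front face of the gripper's body, between the roots of the fingers; the fingertips stand 70 mm ahead of it and the grasp point (between the pads) lies 51 mm ahead of it (bot.tip_extent is the distance from the TCP to the fingertips, in m); z points along the fingers, x is the direction in which the jaws open and shut, and the axes are right-handed (so a half turn about z gives the same grasp; the last joint's range is limited). The gripper opens to 87 mm and grips with 3 to 60 N. Pads are 19 mm wide; open, the fingers measure 117 mm over their backs; the gripper's body (75 mm by 190 mm) begins 51 mm behind the grasp point.
Start: joints at [-73.31, 30.224, 82.088, -0, 67.689, -10.227], TCP at [0.283, -0.557, 0.292] pointing down, gripper open.
Joint ranges: [-176.69, 176.69], [-43.24, 126.21], [12.49, 139.97], [-82, 262], [0, 151.66], [-163.58, 163.58]. Speed limits (degrees/s): [159.86, 159.86, 180, 180, 180, 180].

### API

Orientations are given as a 3x3 rotation matrix whose columns are the frame's x, y, z axes.
In Python, from rig import bot, viewer, ticket gives the robot as it stands. The module is installed in compiled form; this text tells all that it offers.
- The arm moves only by the tool arm_command, never from a script. Its argument "targets" is a list of rows, each an object with "rot": the turn, a rotation vector about the tool's x, y, z in degrees, a list of three; "offset": the shift along the tool's x, y, z in cm, a list of three; "gripper": the closure, from 0 (fully open) to 1 (shut). A call has 1 to 8 rows; each row is the pose to reach, as a shift and turn from the pose commanded when the call began, along the tool's axes at that moment; what a row does not reach only later rows make up. A row lasts 1/10 s, in which the tool goes at most 50 mm and 8.59 degrees, less where a joint would pass 70% of its speed; a pose out of reach is approached as far as the arm can. A call with a gripper value outside its range is refused whole. The fingers move at their own pace and stop on an object; the grip force is fixed at half the most. Time passes only in rows, so rows that repeat a pose let the fingers close. It gives the time, the measured TCP pose, the force and the opening at its end, in the units of the state.
- bot.read_state(): the state, without advancing time (a new reading comes with each control period).
- viewer.capture(name): name is "side" or "top" or "wrist"; returns a dict with "frame" (384x512x3 uint8, red, green, blue), "fx", "fy", "cx", "cy" (pixels), "view" (4x4, takes a point from world to camera coordinates). Camera axes: x right, y down, z forward; pixel columns grow to the right and rows downward; lengths in m; the calibration is good to about 2 mm. A picture is of the moment at which its call begins. There is no depth.
- ticket.hand_in(): hands the job in, once; it reports no verdict.
The state is a dict: "time_s": time; "joint_positions": joint angles; "qvel": joint speeds; "tau": joint torques, N m; "position": TCP position; "tcp_rot": TCP orientation; "force": force on the tool from outside, world axes, zero at the start; "moment": the same for the moment, N m; "opening": opening from 0.0 (shut) to 1.0 (fully open).
Only numpy, scipy, OpenCV 4.12 (cv2) and the standard library are available. Lean on these libraries where they do the work, as an engineer would, in place of code of your own. Each camera call takes 0.05 s, during which the arm holds its last target. There are 200 camera calls.

## Working session

There is one attempt and no reset: what is moved stays moved. The work goes in short steps, Python scripts to look and compute and a tool call to move; the robot and the scene stay as the last step left them, time stands still between calls to the robot, and variables do not carry over. Pictures are saved under pics/ and viewed, about 8 in all and at most 12, crops included, and the job is handed in when it is done.

Besides the shell and the picture viewer there is one more tool, called after "Request:" as a command line: name --argument value ..., lists and objects as JSON in quotes. arm_command: Moves the arm, as the interface text tells. Its arguments: {"type":"object","properties":{"targets":{"type":"array"}},"required":["targets"]}

```bash
mkdir -p pics; cat > h.py <<'E'
import numpy as np, cv2
from rig import bot, viewer, ticket
def cap(n,save=None):
    c=viewer.capture(n)
    if save: cv2.imwrite('pics/'+save,c['frame'][:,:,::-1])
    return c
def ray(c,u,v,z):
    V=np.array(c['view']);R=V[:3,:3];t=V[:3,3];o=-R.T@t
    d=R.T@np.array([(u-c['cx'])/c['fx'],(v-c['cy'])/c['fy'],1]);return o+d*(z-o[2])/d[2]
def proj(c,p):
    V=np.array(c['view']);q=V[:3,:3]@np.array(p)+V[:3,3];return np.array([c['fx']*q[0]/q[2]+c['cx'],c['fy']*q[1]/q[2]+c['cy']])
E
python3 - <<'E'
from h import *
a=cap('top','top0.png');b=cap('side','side0.png');w=cap('wrist','w0.png')
for c in(a,b,w):
    V=np.array(c['view']);print(-V[:3,:3].T@V[:3,3],V[2,:3],c['fx'],c['cx'],c['cy'])
s=bot.read_state();print(s['position'],s['tcp_rot'],s['time_s'],s['opening'],bot.tip_extent)
E
```

```text
[ 2.29429790e-01 -8.70446666e-04  1.61365463e+00] [ 0.16191575  0.0016454  -0.98680321] 492.178590664588 251.00881769102148 193.10106646215274
[ 0.63723428 -1.13577611  1.16867028] [-0.12371768  0.72987032 -0.672297  ] 382.33063174106866 255.6278882504964 185.57469487234056
[ 0.35467897 -0.52206399  0.38320552] [-0.25907267 -0.12915492 -0.95718356] 341.9432373249651 258.13396272341447 190.76185630355914
[ 0.28282672 -0.55682998  0.29149334] [[ 4.52661708e-01 -8.91682206e-01 -4.70982705e-04]
 [-8.91680749e-01 -4.52661837e-01  1.64431845e-03]
 [-1.67940540e-03 -3.24353786e-04 -9.99998537e-01]] 0.15 1.0017885192223983 0.0697
```

View pics/top0.png

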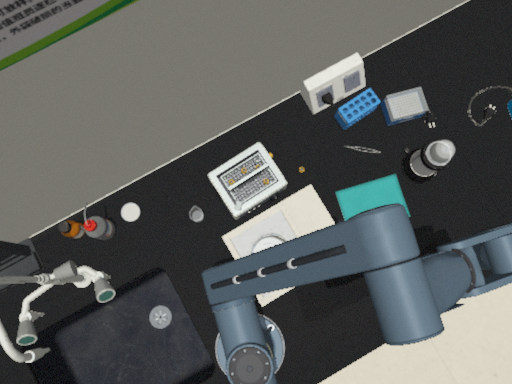

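View pics/side0.png

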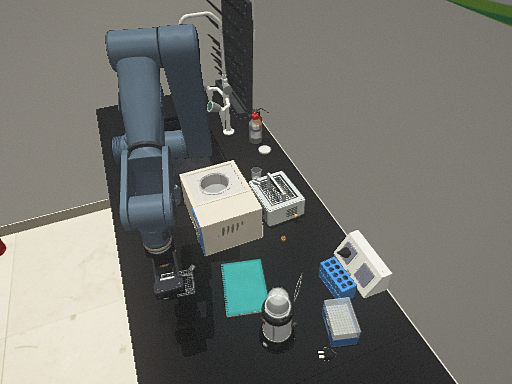

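Top view: cleaner at about (247,180), with brass-coloured spots at (271,156) and (302,169). The cream bath with a round hole at (270,240) is furniture. A closer crop follows.

```bash
python3 - <<'E'
from h import *
t=cv2.imread('pics/top0.png')[130:230,180:320];s=cv2.imread('pics/side0.png')[160:250,235:320]
a=cv2.resize(t,None,fx=5.7,fy=5.7,interpolation=cv2.INTER_CUBIC)
cv2.imwrite('pics/crop1.png',a)
b=cv2.imread('pics/side0.png')[160:310,150:330];cv2.imwrite('pics/crop2.png',cv2.resize(b,None,fx=4,fy=4,interpolation=cv2.INTER_CUBIC))
w=cap('top')
for uv in [(271,156),(302,169)]:print(ray(w,*uv,.01))
E
```

```text
[ 0.61903642 -0.06354817  0.01      ]
[ 0.57585595 -0.16696193  0.01      ]
```

View pics/crop1.png

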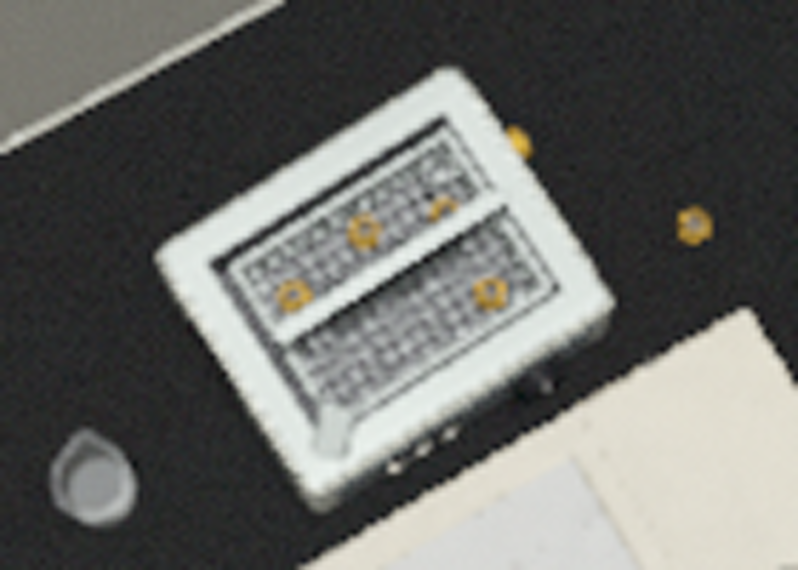

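View pics/crop2.png

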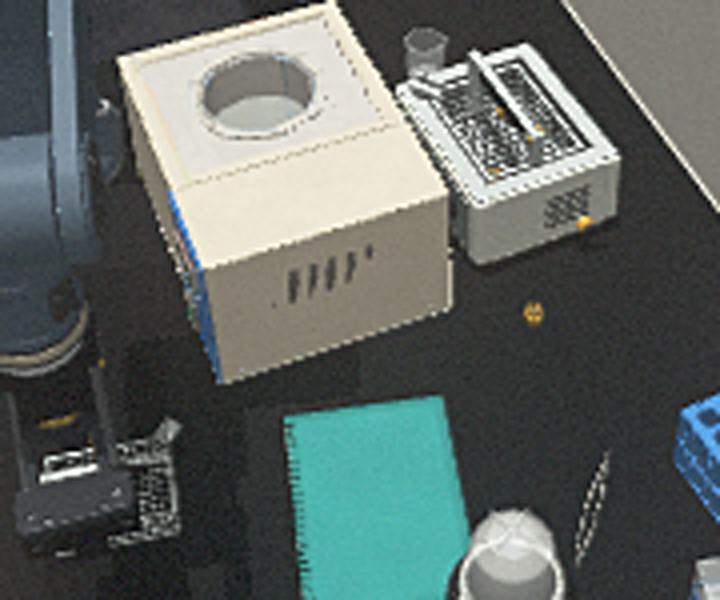

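Crop: the stray nut candidate, standing free, is at top (302,169). The brass piece at (271,156) sits on the cleaner's end wall by the vent grille, probably a drain fitting. There are also brass bits near the small basket under the gripper (look-alike). I'll triangulate these and measure the deck.

```bash
python3 - <<'E'
from h import *
a=cap('top');b=cap('side')
def cen(img,lo,hi,box):
    h=cv2.cvtColor(img,cv2.COLOR_RGB2HSV);m=cv2.inRange(h,lo,hi);n,l,s,c=cv2.connectedComponentsWithStats(m)
    return [(c[i].round(1).tolist(),int(s[i,4])) for i in range(1,n) if box[0]<c[i][0]<box[2] and box[1]<c[i][1]<box[3] and s[i,4]>3]
lo,hi=(12,120,90),(32,255,255)
A=cen(a['frame'],lo,hi,(200,130,330,215));B=cen(b['frame'],lo,hi,(235,160,320,260));print(A);print(B)
def tri(p,q):
    rows=[];
    for c,(u,v) in((a,p),(b,q)):
        V=np.array(c['view'])[:3];K=np.array([[c['fx'],0,c['cx']],[0,c['fy'],c['cy']],[0,0,1]]);P=K@V
        rows+=[u*P[2]-P[0],v*P[2]-P[1]]
    M=np.array(rows);return np.linalg.lstsq(M[:,:3],-M[:,3],rcond=None)[0]
print('nut',tri((302,169.3),(283.2,238.2)),'drain',tri((271,155.5),(295.8,215.5)),'cream',tri((313,187),(261.2,209.2)))
# white deck
g=a['frame'].astype(int);m=((g.min(2)>170)).astype(np.uint8);m[:, :205]=0;m[:140]=0;m[222:]=0;m[:,292:]=0
cs=cv2.findContours(m,cv2.RETR_EXTERNAL,cv2.CHAIN_APPROX_NONE)[0];c=max(cs,key=cv2.contourArea)
r=cv2.minAreaRect(c);bx=cv2.boxPoints(r);print(r);W=np.array([ray(a,*p,.1) for p in bx]);print(W.round(4),[np.linalg.norm(W[i]-W[i-1]).round(4) for i in range(4)],W.mean(0))
H=cv2.convexHull(c);q=cv2.approxPolyDP(H,4,True)[:,0];print(q.tolist(),[ray(a,*p,.1).round(4).tolist() for p in q])
for p in A: print(p[0],ray(a,*p[0],.077).round(4),ray(a,*p[0],.012).round(4))
E
```

```text
[([270.7, 154.2], 14), ([301.4, 169.2], 27), ([242.6, 170.7], 11), ([265.5, 181.2], 15), ([231.6, 181.8], 8)]
[([274.8, 187.8], 4), ([295.6, 215.4], 11), ([283.0, 238.0], 20)]
nut [ 0.5756439  -0.16675256  0.0099768 ] drain [ 0.61566564 -0.06235101  0.03461148] cream [ 0.48893877 -0.18154994  0.17448303]
((247.02346801757812, 178.59207153320312), (51.25180435180664, 63.3287239074707), 57.2647705078125)
[[ 0.5363  0.1418  0.1   ]
 [ 0.6491 -0.0242  0.1   ]
 [ 0.5111 -0.1121  0.1   ]
 [ 0.4015  0.0526  0.1   ]] [np.float64(0.1617), np.float64(0.2008), np.float64(0.1637), np.float64(0.1978)] [0.52449853 0.01451917 0.1       ]
[[260, 143], [286, 183], [235, 216], [208, 174]] [[0.639, -0.0249, 0.1], [0.5111, -0.1074, 0.1], [0.4054, 0.0503, 0.1], [0.5369, 0.1373, 0.1]]
[270.7, 154.2] [ 0.6087 -0.0599  0.077 ] [ 0.6247 -0.0624  0.012 ]
[301.4, 169.2] [ 0.5607 -0.1581  0.077 ] [ 0.5747 -0.1648  0.012 ]
[242.6, 170.7] [0.5536 0.0293 0.077 ] [0.5673 0.0306 0.012 ]
[265.5, 181.2] [ 0.5204 -0.0439  0.077 ] [ 0.5327 -0.0457  0.012 ]
[231.6, 181.8] [0.5172 0.0638 0.077 ] [0.5294 0.0665 0.012 ]
```

The nut triangulates to (0.576, −0.167, z≈0.010), which is right for the stray. The (271,156) piece is at z≈0.035 on the cleaner's wall, so it's a fitting. The deck measures 0.162–0.164 × 0.198–0.201 m, against 165 × 200 given: centre (0.525, 0.015), x-axis heading about 34°. The cream box is about 0.174 m high. I'll move above the nut with yaw about 49° to clear both boxes.

```bash
cat >> h.py <<'E'
from scipy.spatial.transform import Rotation as Ro
def down(yaw):
    c,s=np.cos(np.radians(yaw)),np.sin(np.radians(yaw));return np.array([[c,s,0],[s,-c,0],[0,0,-1.]])
def to(p,R):
    s=bot.read_state();R0=np.array(s['tcp_rot']);
    print('off cm',(R0.T@(np.array(p)-s['position'])*100).round(2),'rot',Ro.from_matrix(R0.T@R).as_rotvec(degrees=True).round(2))
E
python3 - <<'E'
from h import *
to([.576,-.167,.25],down(49))
E
```

```text
off cm [-21.51 -43.79   4.21] rot [-5.0000e-02  2.0000e-02 -1.1208e+02]
```

Request:
arm_command --targets '[{"offset": [-2.7,-5.5,0],"rot": [0,0,-8.5],"gripper": 0},{"offset": [-5.4,-11,0],"rot": [0,0,-17],"gripper": 0},{"offset": [-8.1,-16.5,0],"rot": [0,0,-25.5],"gripper": 0},{"offset": [-10.8,-22,0],"rot": [0,0,-34],"gripper": 0},{"offset": [-13.5,-27.5,0],"rot": [0,0,-42.5],"gripper": 0},{"offset": [-16.2,-33,0],"rot": [0,0,-51],"gripper": 0},{"offset": [-18.9,-38.5,0],"rot": [0,0,-59.5],"gripper": 0},{"offset": [-21.5,-43.8,0],"rot": [0,0,-68],"gripper": 0}]'

```text
time_s: 1.1
position: [0.5243, -0.2358, 0.2924]
tcp_rot: [[0.996, 0.092, 0.0], [0.092, -0.996, -0.0], [0.0, 0.0, -1.0]]
force: [0.6, 0.1, -0.4]
opening: 0.996
```

```bash
python3 - <<'E'
from h import *
to([.576,-.167,.25],down(49));print(bot.read_state()['joint_positions'])
E
```

```text
off cm [ 5.78 -6.37  4.24] rot [ 2.000e-02 -1.000e-02 -4.374e+01]
[-3.53444526e+01  2.63313408e+01  8.94350007e+01 -8.61860498e-04
  6.42118384e+01 -4.06059864e+01]
```

Request:
arm_command --targets '[{"offset": [5.8,-6.4,4.2],"rot": [0,0,-43.7],"gripper": 0.2},{"offset": [5.8,-6.4,4.2],"rot": [0,0,-43.7],"gripper": 0.4},{"offset": [5.8,-6.4,4.2],"rot": [0,0,-43.7],"gripper": 0.5},{"offset": [5.8,-6.4,4.2],"rot": [0,0,-43.7],"gripper": 0.5},{"offset": [5.8,-6.4,4.2],"rot": [0,0,-43.7],"gripper": 0.5},{"offset": [5.8,-6.4,4.2],"rot": [0,0,-43.7],"gripper": 0.5},{"offset": [5.8,-6.4,4.2],"rot": [0,0,-43.7],"gripper": 0.5}]'

```text
time_s: 1.8
position: [0.5756, -0.1688, 0.2502]
tcp_rot: [[0.663, 0.748, -0.0], [0.748, -0.663, 0.0], [0.0, -0.0, -1.0]]
force: [-0.1, -0.6, 0.2]
opening: 0.523
```

```bash
python3 - <<'E'
from h import *
to([.576,-.167,.25],down(49))
w=cap('wrist','w1.png')
m=cv2.inRange(cv2.cvtColor(w['frame'],cv2.COLOR_RGB2HSV),(12,120,70),(32,255,255));n,l,s,c=cv2.connectedComponentsWithStats(m)
for i in range(1,n):
    if s[i,4]>20: print(c[i].round(1),s[i],ray(w,*c[i],.01).round(4))
E
```

```text
off cm [ 0.16 -0.09  0.02] rot [-0.   -0.   -0.54]
[445.3   5.6] [438   0  19  12 110] [0.5739 0.0503 0.01  ]
[331.4  33.4] [324  18  20  25 139] [ 0.5256 -0.0377  0.01  ]
[376.2 132.5] [368 125  23  16 118] [ 0.6236 -0.0594  0.01  ]
[261.3 166.8] [252 158  19  20 201] [ 0.5754 -0.1649  0.01  ]
[152.5 290.6] [144 261  21  59 472] [ 0.6009 -0.3487  0.01  ]
[363.4 287.8] [353 261  20  59 385] [ 0.7539 -0.171   0.01  ]
[333.3 345.4] [ 135  333  375   22 6384] [ 0.7931 -0.2437  0.01  ]
```

View pics/w1.png

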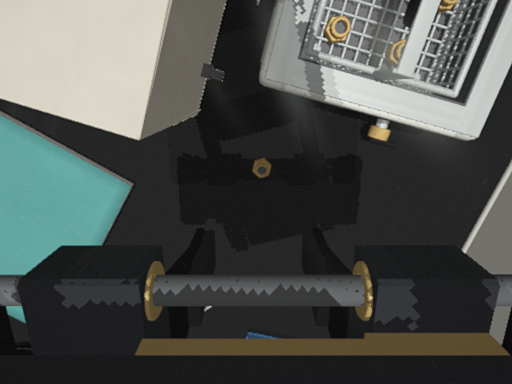

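The wrist view confirms the stray nut at (261,167) → (0.575, −0.165). The piece at (378,132) is a fitting screwed into the cleaner's wall. Descending.

Request:
arm_command --targets '[{"offset": [0.25,-0.2,4.5],"rot": [0,0,-0.5],"gripper": 0.5},{"offset": [0.25,-0.2,9],"rot": [0,0,-0.5],"gripper": 0.5},{"offset": [0.25,-0.2,13],"rot": [0,0,-0.5],"gripper": 0.5},{"offset": [0.25,-0.2,15.5],"rot": [0,0,-0.5],"gripper": 0.5},{"offset": [0.25,-0.2,17],"rot": [0,0,-0.5],"gripper": 0.5},{"offset": [0.25,-0.2,17.6],"rot": [0,0,-0.5],"gripper": 0.5},{"offset": [0.25,-0.2,17.6],"rot": [0,0,-0.5],"gripper": 0.5}]'

```text
time_s: 2.55
position: [0.576, -0.1658, 0.0742]
tcp_rot: [[0.655, 0.756, 0.0], [0.756, -0.655, 0.0], [0.0, 0.0, -1.0]]
force: [-0.3, 1.3, 1.3]
opening: 0.498
```

Request:
arm_command --targets '[{"offset": [0,0,0],"rot": [0,0,0],"gripper": 0.7},{"offset": [0,0,0],"rot": [0,0,0],"gripper": 1},{"offset": [0,0,0],"rot": [0,0,0],"gripper": 1},{"offset": [0,0,0],"rot": [0,0,0],"gripper": 1},{"offset": [0,0,0],"rot": [0,0,0],"gripper": 1},{"offset": [0,0,0],"rot": [0,0,0],"gripper": 1}]'

```text
time_s: 3.15
position: [0.5761, -0.1657, 0.075]
tcp_rot: [[0.654, 0.756, 0.001], [0.756, -0.654, -0.001], [0.0, 0.001, -1.0]]
force: [-0.8, -0.4, 5.0]
opening: 0.186
```

Request:
arm_command --targets '[{"offset": [0,0,-4.5],"rot": [0,0,0],"gripper": 1},{"offset": [0,0,-9],"rot": [0,0,0],"gripper": 1},{"offset": [0,0,-13.5],"rot": [0,0,0],"gripper": 1},{"offset": [0,0,-18],"rot": [0,0,0],"gripper": 1},{"offset": [2,-4.4,-18],"rot": [0,0,-8],"gripper": 1},{"offset": [4,-8.8,-18],"rot": [0,0,-16],"gripper": 1},{"offset": [6,-13.2,-18],"rot": [0,0,-24],"gripper": 1},{"offset": [8.1,-18.3,-18],"rot": [0,0,-32],"gripper": 1}]'

```text
time_s: 3.95
position: [0.4918, 0.0121, 0.2543]
tcp_rot: [[0.15, 0.989, 0.0], [0.989, -0.15, 0.0], [0.0, 0.0, -1.0]]
force: [1.3, 0.5, -0.3]
opening: 0.186
```

```bash
python3 - <<'E'
from h import *
to([.49,.0153,.25],down(124.2));
E
```

```text
off cm [ 0.29 -0.23  0.43] rot [ 3.000e-02 -0.000e+00 -4.282e+01]
```

Request:
arm_command --targets '[{"offset": [0.3,-0.2,0],"rot": [0,0,-8.5],"gripper": 1},{"offset": [0.3,-0.2,0],"rot": [0,0,-17],"gripper": 1},{"offset": [0.3,-0.2,0],"rot": [0,0,-25.5],"gripper": 1},{"offset": [0.3,-0.2,0],"rot": [0,0,-34],"gripper": 1},{"offset": [0.3,-0.2,0],"rot": [0,0,-42.8],"gripper": 1},{"offset": [0.3,-0.2,0],"rot": [0,0,-42.8],"gripper": 1},{"offset": [0.3,-0.2,0],"rot": [0,0,-42.8],"gripper": 1}]'

```text
time_s: 4.65
position: [0.4911, 0.0141, 0.2541]
tcp_rot: [[-0.555, 0.832, -0.0], [0.832, 0.555, 0.0], [0.0, -0.0, -1.0]]
force: [0.4, 0.3, -0.3]
opening: 0.187
```

```bash
python3 - <<'E'
from h import *
to([.49,.0153,.25],down(124.2));
w=cap('wrist','w2.png');C=np.array([.5245,.0145,0]);X=np.array([.827,.562,0]);Y=np.array([-.562,.827,0])
f=w['frame'][:,:,::-1].copy()
def P(x,y,z):return tuple(int(v) for v in proj(w,C+X*x+Y*y+[0,0,z]).round())
for x,y in[(-.06,-.078),(.06,-.078),(.06,.078),(-.06,.078)]: cv2.circle(f,P(x,y,.1),3,(0,0,255),1)
for x,y in[(-.007,-.071),(.007,-.071),(-.007,.071),(.007,.071)]: cv2.circle(f,P(x,y,.138),3,(0,255,0),1)
for x,y in[(-.05,-.068),(-.05,.068),(.05,.068),(.05,-.068)]: cv2.circle(f,P(x,y,.102),3,(255,0,0),1)
cv2.circle(f,P(-.028,.02,.058),4,(255,0,255),1)
cv2.imwrite('pics/w2.png',cv2.resize(f,(768,576),interpolation=cv2.INTER_CUBIC))
E
```

```text
off cm [ 0.16 -0.02  0.41] rot [-0.02 -0.02 -0.46]
```

View pics/w2.png

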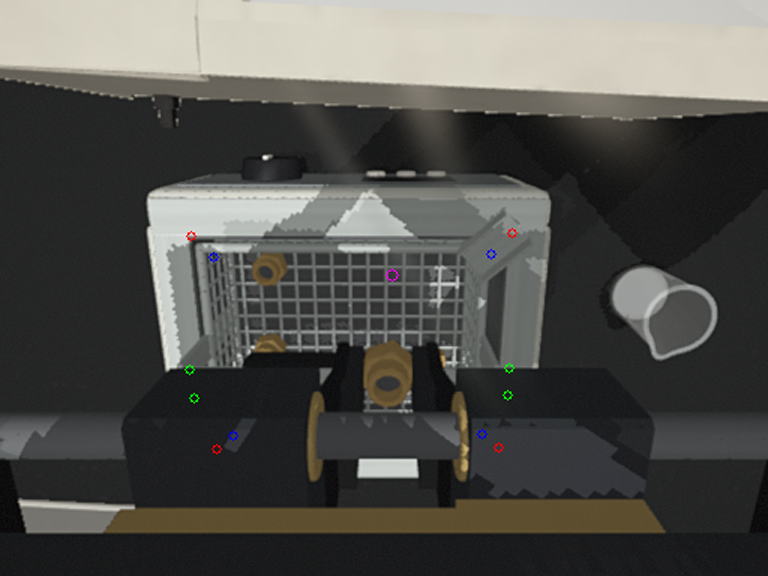

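Wrist view: the predicted deck and tank corners agree to about 3 mm. The basket sits about 4–5 mm towards its right end. The floor at the drop spot (392,275) is free. Lowering into the front slot.

Request:
arm_command --targets '[{"offset": [0,0,4],"rot": [0,0,-0.4],"gripper": 1},{"offset": [0,0,7],"rot": [0,0,-0.4],"gripper": 1},{"offset": [0,0,9.5],"rot": [0,0,-0.4],"gripper": 1},{"offset": [0,0,10.6],"rot": [0,0,-0.4],"gripper": 1},{"offset": [0,0,11],"rot": [0,0,-0.4],"gripper": 1},{"offset": [0,0,11],"rot": [0,0,-0.4],"gripper": 1}]'

```text
time_s: 5.3
position: [0.4915, 0.014, 0.1443]
tcp_rot: [[-0.563, 0.826, 0.0], [0.826, 0.563, -0.0], [-0.0, 0.0, -1.0]]
force: [0.6, -0.8, -0.1]
opening: 0.189
```

Request:
arm_command --targets '[{"offset": [0,0,0],"rot": [0,0,0],"gripper": 0.74},{"offset": [0,0,0],"rot": [0,0,0],"gripper": 0.68},{"offset": [0,0,0],"rot": [0,0,0],"gripper": 0.68},{"offset": [0,0,0],"rot": [0,0,0],"gripper": 0.68},{"offset": [0,0,-3],"rot": [0,0,0],"gripper": 0.68},{"offset": [0,0,-7],"rot": [0,0,0],"gripper": 0.68},{"offset": [0,0,-11],"rot": [0,0,0],"gripper": 0.68},{"offset": [0,0,-14],"rot": [0,0,0],"gripper": 0.68}]'

```text
time_s: 6.1
position: [0.4916, 0.0141, 0.2868]
tcp_rot: [[-0.564, 0.826, 0.003], [0.826, 0.564, -0.001], [-0.002, 0.002, -1.0]]
force: [-0.0, 0.2, -0.3]
opening: 0.323
```

```bash
python3 - <<'E'
from h import *
# basket grip est: cleaner centre shifted -4mm in y
C=np.array([.5245,.0145]);g=C-.004*np.array([-.562,.827]);print(g)
to([g[0],g[1],.284],down(34.2));
E
```

```text
[0.526748 0.011192]
off cm [-2.22  2.74  0.29] rot [ 0.18  0.   90.12]
```

Request:
arm_command --targets '[{"offset": [-0.4,0.5,0],"rot": [0,0,8.5],"gripper": 0.5},{"offset": [-0.8,1,0],"rot": [0,0,17],"gripper": 0.5},{"offset": [-1.2,1.5,0],"rot": [0,0,25.5],"gripper": 0.5},{"offset": [-1.6,2,0],"rot": [0,0,34],"gripper": 0.5},{"offset": [-2,2.5,0],"rot": [0,0,42.5],"gripper": 0.5},{"offset": [-2.2,2.7,0],"rot": [0,0,51],"gripper": 0.5},{"offset": [-2.2,2.7,0],"rot": [0,0,59.5],"gripper": 0.5},{"offset": [-2.2,2.7,0],"rot": [0,0,68],"gripper": 0.5}]'

```text
time_s: 6.9
position: [0.5258, 0.0112, 0.2844]
tcp_rot: [[0.56, 0.829, -0.0], [0.829, -0.56, 0.0], [-0.0, -0.0, -1.0]]
force: [0.8, -1.0, -1.3]
opening: 0.501
```

```bash
python3 - <<'E'
from h import *
to([.5267,.0112,.284],down(34.2));
E
```

```text
off cm [0.05 0.07 0.04] rot [-0.    0.   21.76]
```

Request:
arm_command --targets '[{"offset": [0,0,0],"rot": [0,0,8],"gripper": 0.5},{"offset": [0,0,0],"rot": [0,0,16],"gripper": 0.5},{"offset": [0,0,0],"rot": [0,0,21.8],"gripper": 0.5},{"offset": [0,0,0],"rot": [0,0,21.8],"gripper": 0.5},{"offset": [0,0,0],"rot": [0,0,21.8],"gripper": 0.5}]'

```text
time_s: 7.4
position: [0.5258, 0.0112, 0.2843]
tcp_rot: [[0.823, 0.568, -0.0], [0.568, -0.823, -0.0], [-0.0, -0.0, -1.0]]
force: [-0.4, -0.1, -1.2]
opening: 0.503
```

```bash
python3 - <<'E'
from h import *
to([.5267,.0112,.284],down(34.2));
w=cap('wrist','w3r.png');C=np.array([.5267,.0112,0]);X=np.array([.827,.562,0]);Y=np.array([-.562,.827,0])
f=w['frame'][:,:,::-1].copy()
def P(x,y,z):return tuple(int(v) for v in proj(w,C+X*x+Y*y+[0,0,z]).round())
for x,y in[(-.007,-.045),(.007,-.045),(-.007,.045),(.007,.045)]: cv2.circle(f,P(x,y,.138),3,(0,255,0),1)
for x,y in[(-.05,-.068),(-.05,.068),(.05,.068),(.05,-.068)]: cv2.circle(f,P(x,y,.102),3,(255,0,0),1)
cv2.imwrite('pics/w3.png',cv2.resize(f,(768,576),interpolation=cv2.INTER_CUBIC))
E
```

```text
off cm [0.08 0.05 0.03] rot [-0.    0.    0.44]
```

View pics/w3.png

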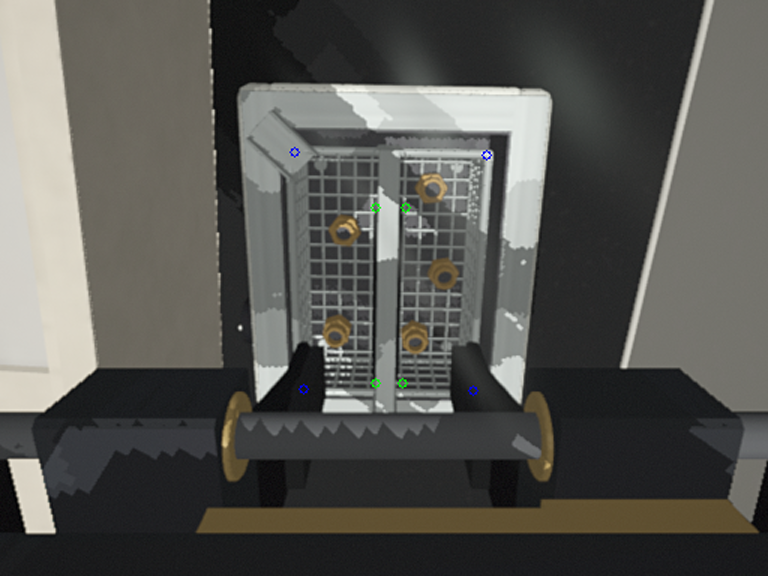

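All five nuts stand in the basket: (344,230), (336,331), (432,187), (443,273), (415,338). The handle bar lies within 2 mm of the prediction and parallel to it. Gripping the sleeve.

Request:
arm_command --targets '[{"offset": [0,0,4],"rot": [0,0,0.3],"gripper": 0.5},{"offset": [0,0,7.5],"rot": [0,0,0.3],"gripper": 0.5},{"offset": [0,0,9.8],"rot": [0,0,0.3],"gripper": 0.5},{"offset": [0,0,10.5],"rot": [0,0,0.3],"gripper": 0.5},{"offset": [0,0,10.5],"rot": [0,0,0.3],"gripper": 0.5},{"offset": [0,0,10.5],"rot": [0,0,0.3],"gripper": 0.7},{"offset": [0,0,10.5],"rot": [0,0,0.3],"gripper": 0.8},{"offset": [0,0,10.5],"rot": [0,0,0.3],"gripper": 1}]'

```text
time_s: 8.25
position: [0.5266, 0.011, 0.1805]
tcp_rot: [[0.827, 0.563, 0.003], [0.563, -0.827, -0.0], [0.002, 0.002, -1.0]]
force: [0.1, -1.0, 0.0]
opening: 0.31
```

Request:
arm_command --targets '[{"offset": [0,0,0],"rot": [0,0,0],"gripper": 1},{"offset": [0,0,0],"rot": [0,0,0],"gripper": 1},{"offset": [0,0,0],"rot": [0,0,0],"gripper": 1},{"offset": [0,0,0],"rot": [0,0,0],"gripper": 1}]'

```text
time_s: 8.65
position: [0.5261, 0.011, 0.1799]
tcp_rot: [[0.827, 0.562, 0.001], [0.562, -0.827, -0.0], [0.0, 0.0, -1.0]]
force: [-1.0, -0.4, 5.2]
opening: 0.158
```

Request:
arm_command --targets '[{"offset": [0,0,-0.5],"rot": [0,0,0],"gripper": 1},{"offset": [0,0,-1.5],"rot": [0,0,0],"gripper": 1},{"offset": [0,0,-3],"rot": [0,0,0],"gripper": 1},{"offset": [0,0,-4.5],"rot": [0,0,0],"gripper": 1},{"offset": [0,0,-6],"rot": [0,0,0],"gripper": 1},{"offset": [0,0,-7.5],"rot": [0,0,0],"gripper": 1},{"offset": [0,0,-8.5],"rot": [0,0,0],"gripper": 1},{"offset": [0,0,-9],"rot": [0,0,0],"gripper": 1}]'

```text
time_s: 9.45
position: [0.5261, 0.0112, 0.2702]
tcp_rot: [[0.827, 0.562, 0.001], [0.562, -0.827, -0.0], [0.001, 0.001, -1.0]]
force: [-0.2, -1.2, -2.9]
opening: 0.157
```

Request:
arm_command --targets '[{"offset": [0,0,-0.5],"rot": [0,0,0],"gripper": 1},{"offset": [0,0,-2],"rot": [0,0,0],"gripper": 1},{"offset": [0,0,-4],"rot": [0,0,0],"gripper": 1},{"offset": [0,0,-6],"rot": [0,0,0],"gripper": 1},{"offset": [0,0,-7.5],"rot": [0,0,0],"gripper": 1},{"offset": [0,0,-8],"rot": [0,0,0],"gripper": 1},{"offset": [0,0,-8],"rot": [0,0,0],"gripper": 1}]'

```text
time_s: 10.15
position: [0.5259, 0.0112, 0.3493]
tcp_rot: [[0.827, 0.562, 0.0], [0.562, -0.827, -0.0], [0.0, 0.0, -1.0]]
force: [-0.9, -0.2, -3.2]
opening: 0.16
```

```bash
python3 - <<'E'
from h import *
s=bot.read_state();print(s['joint_positions'],s['force'],s['moment'])
w=cap('wrist','w4.png');b=cap('side','s4.png')
a=w['frame'][:,:,::-1];b=cv2.resize(b['frame'][120:270,180:330,::-1],(384,384),interpolation=cv2.INTER_CUBIC)
cv2.imwrite('pics/m4.png',np.hstack([a,b])[:,:,:][:, -800:])
# tilt plan: rotate grip pt fixed; lip dir in tool: x_tool=+X basket, y_tool=-Y basket -> d=(-1,-1)/sqrt2 
for th in (10,20,30,38):
    ax=np.cross(np.array([-1,-1,0])/2**.5,np.array([0,0,1]))  # rotates d toward +z tool (down)
    r=ax*th*-1
    for sg in (1,-1):
        R=Ro.from_rotvec(sg*ax*th,degrees=True); d=R.apply(np.array([-1,-1,0])/2**.5)
        if d[2]>0: print(th,(sg*ax*th).round(2),'off cm',((np.array([0,0,5.1])-R.apply([0,0,5.1]))).round(2))
E
```

```text
[-1.09675091e+01  1.87118420e+01  9.21324742e+01  2.31297050e-03
  6.91337212e+01 -4.51848920e+01] [-0.94203642 -0.22691937 -3.17019621] [ 0.06703808 -0.14798437 -0.00160358]
10 [-7.07  7.07  0.  ] off cm [-0.63 -0.63  0.08]
20 [-14.14  14.14   0.  ] off cm [-1.23 -1.23  0.31]
30 [-21.21  21.21   0.  ] off cm [-1.8  -1.8   0.68]
38 [-26.87  26.87   0.  ] off cm [-2.22 -2.22  1.08]
```

View pics/m4.png

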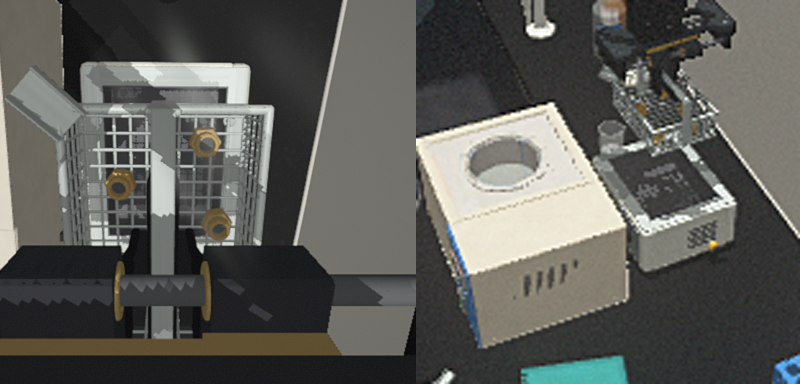

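Basket level and clear, nuts still in place. I'll tilt about the basket's x first (left end down) so that the nuts queue in columns at the lip-end wall, then add the front tilt.

Request:
arm_command --targets '[{"offset": [0,-0.18,0],"rot": [-2,0,0],"gripper": 1},{"offset": [0,-0.36,0.01],"rot": [-4,0,0],"gripper": 1},{"offset": [0,-0.53,0.03],"rot": [-6,0,0],"gripper": 1},{"offset": [0,-0.71,0.05],"rot": [-8,0,0],"gripper": 1},{"offset": [0,-0.89,0.08],"rot": [-10,0,0],"gripper": 1},{"offset": [0,-1.06,0.11],"rot": [-12,0,0],"gripper": 1},{"offset": [0,-1.23,0.15],"rot": [-14,0,0],"gripper": 1},{"offset": [0,-1.41,0.2],"rot": [-16,0,0],"gripper": 1}]'

```text
time_s: 11.05
position: [0.5174, 0.0235, 0.347]
tcp_rot: [[0.827, 0.541, 0.156], [0.563, -0.794, -0.229], [0.0, 0.277, -0.961]]
force: [0.7, 0.4, -3.4]
opening: 0.155
```

Request:
arm_command --targets '[{"offset": [0,-0.18,0],"rot": [-2,0,0],"gripper": 1},{"offset": [0,-0.36,0.01],"rot": [-4,0,0],"gripper": 1},{"offset": [0,-0.53,0.03],"rot": [-6,0,0],"gripper": 1},{"offset": [0,-0.71,0.05],"rot": [-8,0,0],"gripper": 1},{"offset": [0,-0.89,0.08],"rot": [-10,0,0],"gripper": 1},{"offset": [0,-1.06,0.11],"rot": [-12,0,0],"gripper": 1},{"offset": [0,-1.06,0.11],"rot": [-12,0,0],"gripper": 1},{"offset": [0,-1.06,0.11],"rot": [-12,0,0],"gripper": 1}]'

```text
time_s: 11.85
position: [0.5121, 0.0316, 0.3431]
tcp_rot: [[0.826, 0.497, 0.264], [0.563, -0.73, -0.387], [0.0, 0.469, -0.883]]
force: [-0.7, 0.4, -4.6]
opening: 0.159
```

```bash
python3 - <<'E'
from h import *
w=cap('wrist','w5.png');b=cap('side')
a=w['frame'][:,:,::-1];b=cv2.resize(b['frame'][120:230,200:310,::-1],(384,384),interpolation=cv2.INTER_CUBIC)
cv2.imwrite('pics/m5.png',np.hstack([a,b])[:, -800:])
E
```

```text
(no output)
```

View pics/m5.png

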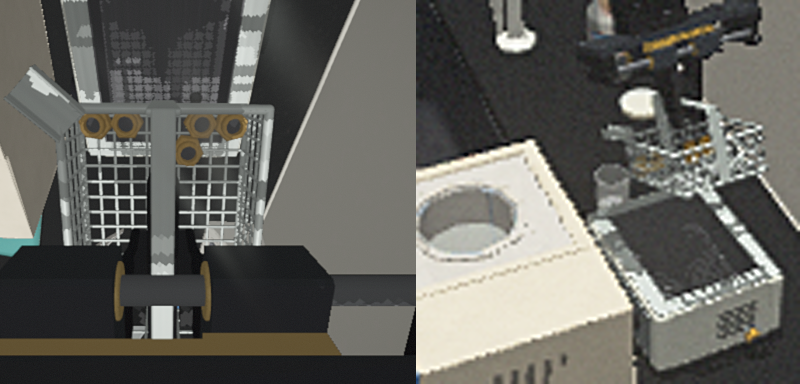

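The nuts slid to the left wall. The basket is rigid in the grip. Seen in basket x they sit at about −40, −20, +20 and +40, with one behind the others, so a row of four along that wall wouldn't fit the quarter. I'll track the nuts numerically in the tool frame and steer them with the tilts.

```bash
cat >> h.py <<'E'
G=np.array([.526,.0112,.298])
def plan(ax,ay,G=G):
    g=np.array([-np.tan(np.radians(ax)),-np.tan(np.radians(ay)),1]);g/=np.linalg.norm(g)
    v=np.cross(g,[0,0,1]);n=np.linalg.norm(v);r=v/n*np.arcsin(n) if n>1e-9 else v
    R=down(34.2)@Ro.from_rotvec(r).as_matrix();print('plan',ax,ay,end=' ');to(G-.051*R[:,2],R)
def nuts(z=.108):
    w=cap('wrist');s=bot.read_state();R=np.array(s['tcp_rot']);V=np.array(w['view'])
    g=R.T@[0,0,-1];print('slope front %.1f left %.1f'%(np.degrees(np.arctan(-g[0]/g[2])),np.degrees(np.arctan(-g[1]/g[2]))))
    o=R.T@(-V[:3,:3].T@V[:3,3]-s['position']);out=[]
    f=w['frame'];m=cv2.inRange(cv2.cvtColor(f,cv2.COLOR_RGB2HSV),(10,110,50),(30,255,255));m[245:]=0
    m=cv2.morphologyEx(m,cv2.MORPH_CLOSE,np.ones((3,3)))
    n,l,st,c=cv2.connectedComponentsWithStats(m)
    for i in range(1,n):
        if st[i,4]>60:
            d=R.T@V[:3,:3].T@np.array([(c[i][0]-w['cx'])/w['fx'],(c[i][1]-w['cy'])/w['fy'],1]);p=o+d*(z-o[2])/d[2]
            print('x %.0f y %.0f area %d box %s'%(p[0]*1e3,-p[1]*1e3,st[i,4],st[i,:4].tolist()))
E
python3 - <<'E'
from h import *
nuts();plan(15,18);plan(30,8)
E
```

```text
slope front 0.0 left 28.0
x -32 y 58 area 723 box [175, 114, 60, 25]
x 39 y 58 area 417 box [314, 115, 30, 26]
x 15 y 47 area 575 box [272, 116, 26, 49]
plan 15 18 off cm [-1.27  0.83  0.27] rot [10.23 14.02  3.5 ]
plan 30 8 off cm [-2.54  1.49  0.97] rot [20.09 29.05  7.25]
```

```bash
python3 - <<'E'
from h import *
plan(30,-6)
E
```

```text
plan 30 -6 off cm [-2.55  2.44  1.47] rot [32.79 29.38  7.34]
```

Request:
arm_command --targets '[{"offset": [-0.2,0.2,0.05],"rot": [2.4,2.2,0.5],"gripper": 1},{"offset": [-0.6,0.6,0.2],"rot": [7,6.2,1.6],"gripper": 1},{"offset": [-1,1,0.4],"rot": [12,10.7,2.7],"gripper": 1},{"offset": [-1.4,1.4,0.65],"rot": [17,15.2,3.8],"gripper": 1},{"offset": [-1.8,1.75,0.9],"rot": [22,19.7,4.9],"gripper": 1},{"offset": [-2.2,2.1,1.2],"rot": [27,24.2,6],"gripper": 1},{"offset": [-2.5,2.4,1.4],"rot": [31,27.8,7],"gripper": 1},{"offset": [-2.55,2.44,1.47],"rot": [32.8,29.4,7.3],"gripper": 1}]'

```text
time_s: 12.8
position: [0.5076, -0.0095, 0.3417]
tcp_rot: [[0.731, 0.579, 0.362], [0.467, -0.81, 0.353], [0.498, -0.089, -0.863]]
force: [0.0, -0.3, -4.7]
opening: 0.164
```

```bash
python3 - <<'E'
from h import *
nuts();import time
cap('wrist');cap('wrist');cap('wrist');cap('wrist');nuts();plan(30,26);plan(30,14)
E
```

```text
slope front 30.0 left -6.0
x -33 y 56 area 990 box [174, 115, 64, 30]
x 12 y 50 area 87 box [272, 129, 17, 15]
slope front 29.9 left -5.9
x -32 y 54 area 1134 box [174, 115, 72, 37]
x 12 y 50 area 206 box [272, 122, 16, 32]
plan 30 26 off cm [-0.04 -2.38  0.6 ] rot [-28.06  -1.12  -7.3 ]
plan 30 14 off cm [-0.02 -1.5   0.23] rot [-17.35  -0.21  -4.49]
```

```bash
python3 - <<'E'
from h import *
for i in range(6): cap('wrist')
nuts();w=cap('wrist','w6.png');cv2.imwrite('pics/c6.png',cv2.resize(cv2.imread('pics/w6.png')[85:260,120:380],None,fx=2.5,fy=2.5,interpolation=cv2.INTER_CUBIC))
E
```

```text
slope front 30.0 left -6.0
x -31 y 54 area 1144 box [174, 115, 72, 37]
x 12 y 51 area 198 box [272, 122, 16, 32]
```

View pics/c6.png

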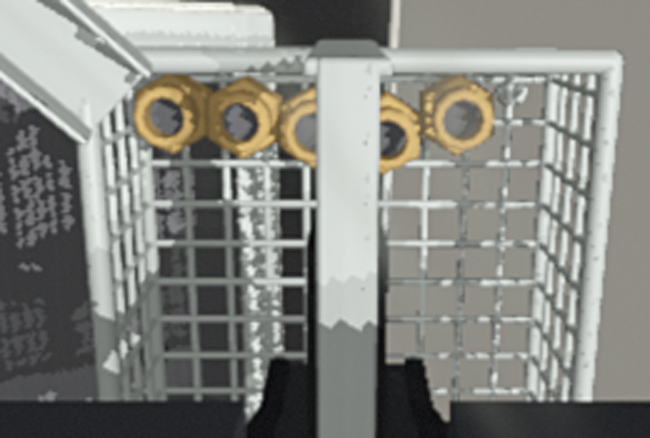

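Crop: the nuts form a row of five along the left wall, x ≈ −40 to +40, starting to buckle away from the wall. I'll tip a bit further to break the row.

```bash
sed -i 's/(10,110,50),(30,255,255)/(8,75,45),(34,255,255)/' h.py; python3 - <<'E'
from h import *
nuts();plan(32,-14)
E
```

```text
slope front 30.0 left -6.0
x -29 y 54 area 1456 box [173, 115, 73, 38]
x 20 y 53 area 811 box [272, 115, 46, 40]
plan 32 -14 off cm [-0.14  0.63  0.02] rot [6.8  1.74 1.8 ]
```

Request:
arm_command --targets '[{"offset": [-0.07,0.3,0],"rot": [3.4,0.9,0.9],"gripper": 1},{"offset": [-0.14,0.63,0.02],"rot": [6.8,1.7,1.8],"gripper": 1},{"offset": [-0.14,0.63,0.02],"rot": [6.8,1.7,1.8],"gripper": 1},{"offset": [-0.14,0.63,0.02],"rot": [6.8,1.7,1.8],"gripper": 1}]'

```text
time_s: 13.95
position: [0.5102, -0.0128, 0.3401]
tcp_rot: [[0.739, 0.596, 0.313], [0.431, -0.776, 0.461], [0.518, -0.206, -0.83]]
force: [-0.1, 0.1, -3.5]
opening: 0.156
```

```bash
python3 - <<'E'
from h import *
nuts();cap('wrist');cap('wrist');nuts();plan(32,-20);plan(28,28)
E
```

```text
slope front 31.9 left -14.0
x -26 y 36 area 2042 box [175, 126, 71, 85]
slope front 31.9 left -14.0
x -40 y 28 area 1332 box [176, 142, 32, 65]
x -36 y -6 area 914 box [183, 205, 38, 40]
plan 32 -20 off cm [0.03 0.5  0.03] rot [ 5.23 -0.33  1.53]
plan 28 28 off cm [ 0.14 -3.05  1.05] rot [-36.98  -4.95  -9.89]
```

The row collapsed into a column along the front wall. Now left-dominant with a slight reverse x, so it comes back staggered in two columns.

```bash
python3 - <<'E'
from h import *
nuts();plan(15,10);plan(-5,30)
E
```

```text
slope front 32.0 left -14.0
x -41 y 26 area 1317 box [176, 146, 32, 64]
x -40 y -12 area 465 box [182, 223, 29, 22]
plan 15 10 off cm [ 1.35 -1.89  0.58] rot [-21.74 -16.66  -4.27]
plan -5 30 off cm [ 2.46 -3.34  2.18] rot [-41.86 -35.61  -7.83]
```

Request:
arm_command --targets '[{"offset": [0.4,-0.5,0.15],"rot": [-5.5,-4.2,-1.1],"gripper": 1},{"offset": [0.85,-1.2,0.35],"rot": [-13.5,-10,-2.7],"gripper": 1},{"offset": [1.35,-1.89,0.6],"rot": [-21.7,-16.7,-4.3],"gripper": 1},{"offset": [1.65,-2.3,1],"rot": [-27.5,-22,-5.3],"gripper": 1},{"offset": [2,-2.7,1.4],"rot": [-33,-27,-6.3],"gripper": 1},{"offset": [2.3,-3.1,1.8],"rot": [-38,-32,-7.2],"gripper": 1},{"offset": [2.46,-3.34,2.18],"rot": [-41.9,-35.6,-7.8],"gripper": 1}]'

```text
time_s: 14.9
position: [0.5147, 0.0357, 0.3424]
tcp_rot: [[0.837, 0.501, 0.218], [0.542, -0.706, -0.457], [-0.075, 0.501, -0.862]]
force: [-1.4, -0.3, -5.5]
opening: 0.163
```

```bash
python3 - <<'E'
from h import *
nuts();
for i in range(5): cap('wrist')
nuts();plan(-9,30);plan(28,28)
E
```

```text
slope front -5.2 left 30.2
x -37 y 25 area 3287 box [174, 114, 50, 131]
slope front -4.9 left 29.9
x -36 y 51 area 1105 box [176, 114, 38, 52]
x -16 y 59 area 412 box [215, 114, 31, 24]
x 19 y 59 area 495 box [272, 114, 41, 24]
plan -9 30 off cm [ 0.38 -0.08 -0.04] rot [-0.02 -3.49 -1.11]
plan 28 28 off cm [-2.44  0.03  0.62] rot [ 3.26 29.37  7.52]
```

```bash
python3 - <<'E'
from h import *
nuts();plan(12,14);plan(30,-7)
E
```

```text
slope front -4.9 left 29.9
x -37 y 51 area 1101 box [177, 114, 37, 52]
x -16 y 59 area 410 box [215, 114, 31, 24]
x 19 y 59 area 532 box [272, 115, 43, 23]
plan 12 14 off cm [-1.33  1.24  0.34] rot [16.01 15.82  3.38]
plan 30 -7 off cm [-2.76  2.5   1.72] rot [35.7  33.83  7.41]
```

Request:
arm_command --targets '[{"offset": [-0.3,0.3,0.1],"rot": [3,3,0.7],"gripper": 1},{"offset": [-0.8,0.75,0.2],"rot": [9.5,9.3,2],"gripper": 1},{"offset": [-1.33,1.24,0.4],"rot": [16,15.8,3.4],"gripper": 1},{"offset": [-1.75,1.6,0.8],"rot": [22,21.4,4.6],"gripper": 1},{"offset": [-2.2,2,1.2],"rot": [28,27,5.8],"gripper": 1},{"offset": [-2.6,2.35,1.55],"rot": [33,31.5,6.9],"gripper": 1},{"offset": [-2.76,2.5,1.72],"rot": [35.7,33.8,7.4],"gripper": 1},{"offset": [-2.76,2.5,1.72],"rot": [35.7,33.8,7.4],"gripper": 1}]'

```text
time_s: 16.1
position: [0.5082, -0.0102, 0.3412]
tcp_rot: [[0.735, 0.579, 0.352], [0.464, -0.808, 0.362], [0.494, -0.103, -0.863]]
force: [0.2, -0.3, -3.7]
opening: 0.156
```

```bash
python3 - <<'E'
from h import *
nuts();
for i in range(4): cap('wrist')
nuts();plan(30,-11);plan(30,28)
E
```

```text
slope front 29.7 left -6.8
x -33 y 48 area 2092 box [173, 115, 73, 65]
x 13 y 55 area 302 box [272, 115, 20, 28]
slope front 29.9 left -6.8
x -29 y 52 area 1480 box [174, 115, 72, 44]
x 12 y 53 area 313 box [272, 118, 17, 32]
x -40 y 33 area 649 box [176, 150, 31, 33]
plan 30 -11 off cm [-0.09  0.45 -0.06] rot [3.5  0.05 1.2 ]
plan 30 28 off cm [-0.16 -2.47  0.65] rot [-30.78  -1.28  -7.84]
```

Request:
arm_command --targets '[{"offset": [-0.09,0.4,-0.05],"rot": [3.2,0,1.1],"gripper": 1},{"offset": [-0.09,0.4,-0.05],"rot": [3.2,0,1.1],"gripper": 1}]'

```text
time_s: 16.6
position: [0.5107, -0.0104, 0.3414]
tcp_rot: [[0.743, 0.589, 0.318], [0.453, -0.792, 0.409], [0.493, -0.16, -0.855]]
force: [-0.2, -0.3, -4.2]
opening: 0.157
```

```bash
python3 - <<'E'
from h import *
nuts();cap('wrist');nuts();plan(30,28)
E
```

```text
slope front 30.0 left -10.6
x -31 y 39 area 3011 box [173, 114, 73, 82]
slope front 29.9 left -10.7
x -40 y 56 area 612 box [174, 114, 32, 31]
x -32 y 35 area 1224 box [176, 147, 59, 35]
x -38 y 2 area 1346 box [180, 186, 38, 59]
plan 30 28 off cm [-0.1  -2.85  0.83] rot [-33.99  -1.2   -8.96]
```

Two columns nearly formed: (−40,56), (−40,35), (−22,33), and two more further along the wall. I'll return left-dominant with neutral x.

```bash
python3 - <<'E'
from h import *
plan(14,10);plan(0,30)
E
```

```text
plan 14 10 off cm [ 1.34 -1.69  0.43] rot [-19.02 -15.81  -3.72]
plan 0 30 off cm [ 2.1  -3.23  1.69] rot [-39.01 -29.2   -7.86]
```

Request:
arm_command --targets '[{"offset": [0.4,-0.5,0.1],"rot": [-5.2,-4,-1],"gripper": 1},{"offset": [0.85,-1.1,0.25],"rot": [-12,-9.8,-2.3],"gripper": 1},{"offset": [1.3,-1.7,0.45],"rot": [-19,-15.8,-3.8],"gripper": 1},{"offset": [1.55,-2.2,0.85],"rot": [-25,-20,-5],"gripper": 1},{"offset": [1.8,-2.65,1.2],"rot": [-31,-24,-6.2],"gripper": 1},{"offset": [2,-3,1.5],"rot": [-36,-27,-7.2],"gripper": 1},{"offset": [2.1,-3.2,1.7],"rot": [-39,-29.2,-7.9],"gripper": 1},{"offset": [2.1,-3.2,1.7],"rot": [-39,-29.2,-7.9],"gripper": 1}]'

```text
time_s: 17.55
position: [0.511, 0.0342, 0.3409]
tcp_rot: [[0.826, 0.49, 0.28], [0.564, -0.717, -0.41], [-0.0, 0.496, -0.868]]
force: [0.5, -0.1, -3.9]
opening: 0.16
```

```bash
python3 - <<'E'
from h import *
nuts();
for i in range(3): cap('wrist')
nuts();plan(26,30)
E
```

```text
slope front 0.0 left 29.7
x -34 y 37 area 2852 box [176, 114, 67, 111]
slope front 0.1 left 29.9
x -30 y 43 area 2880 box [176, 114, 67, 82]
plan 26 30 off cm [-1.94 -0.11  0.36] rot [ 1.15 22.86  5.97]
```

Request:
arm_command --targets '[{"offset": [-0.25,0,0.02],"rot": [0.1,3,0.8],"gripper": 1},{"offset": [-0.55,-0.02,0.05],"rot": [0.3,6.5,1.7],"gripper": 1},{"offset": [-0.85,-0.04,0.1],"rot": [0.5,10,2.6],"gripper": 1},{"offset": [-1.15,-0.06,0.17],"rot": [0.7,13.5,3.5],"gripper": 1},{"offset": [-1.45,-0.08,0.24],"rot": [0.9,17,4.4],"gripper": 1},{"offset": [-1.75,-0.1,0.31],"rot": [1,20.5,5.3],"gripper": 1},{"offset": [-1.94,-0.1,0.36],"rot": [1.2,22.9,6],"gripper": 1},{"offset": [-1.94,-0.1,0.36],"rot": [1.2,22.9,6],"gripper": 1}]'

```text
time_s: 18.6
position: [0.4949, 0.0183, 0.338]
tcp_rot: [[0.704, 0.413, 0.578], [0.596, -0.786, -0.164], [0.387, 0.459, -0.8]]
force: [0.4, -0.2, -4.5]
opening: 0.159
```

```bash
python3 - <<'E'
from h import *
for i in range(6): cap('wrist')
nuts();w=cap('wrist','w7.png');b=cap('side');s=bot.read_state();print(s['position'],s['force'],s['opening'],s['time_s'])
a=cv2.resize(cv2.imread('pics/w7.png')[85:260,120:380],(520,350),interpolation=cv2.INTER_CUBIC);b=cv2.resize(b['frame'][120:260,200:310,::-1],(275,350),interpolation=cv2.INTER_CUBIC)
cv2.imwrite('pics/m7.png',np.hstack([a,b]))
R=np.array(s['tcp_rot'])
for x in(-50,50):
  for y in(-68,68): print(x,y,(s['position']+R@np.array([x,-y,51+79])/1e3).round(3))
E
```

```text
slope front 26.0 left 30.0
x -31 y 45 area 2746 box [174, 114, 66, 79]
[0.49668499 0.02008154 0.33855354] [ 0.23080518 -0.08901651 -4.07017563] 0.15853857458435708 19.05
-50 -68 [ 0.565 -0.084  0.247]
-50 68 [0.509 0.022 0.184]
50 -68 [ 0.635 -0.024  0.286]
50 68 [0.579 0.082 0.223]
```

View pics/m7.png

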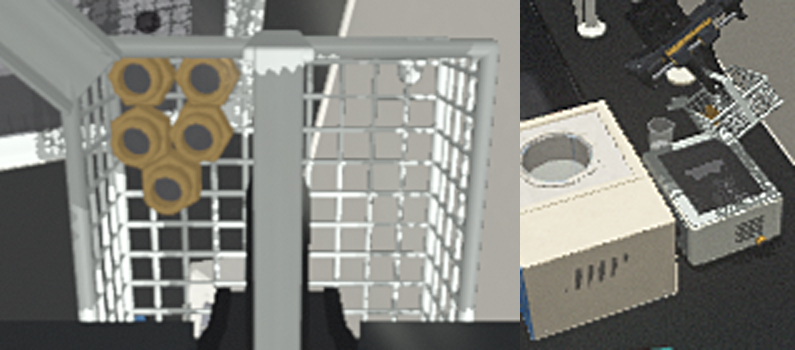

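All five nuts are packed in the lip quarter, the lowest about y = +24, and the basket is clear above the cleaner (lowest corner z ≈ 0.18 against the deck at 0.10). One corner overhangs the cleaner's end by 4 mm, so a gentle 2 cm centring shift, then a hold.

Request:
arm_command --targets '[{"offset": [-0.1,-0.15,-0.15],"rot": [0,0,0],"gripper": 1},{"offset": [-0.3,-0.5,-0.4],"rot": [0,0,0],"gripper": 1},{"offset": [-0.6,-1,-0.85],"rot": [0,0,0],"gripper": 1},{"offset": [-0.8,-1.3,-1.15],"rot": [0,0,0],"gripper": 1},{"offset": [-0.9,-1.45,-1.3],"rot": [0,0,0],"gripper": 1},{"offset": [-0.9,-1.45,-1.3],"rot": [0,0,0],"gripper": 1},{"offset": [-0.9,-1.45,-1.3],"rot": [0,0,0],"gripper": 1},{"offset": [-0.9,-1.45,-1.3],"rot": [0,0,0],"gripper": 1}]'

```text
time_s: 19.85
position: [0.477, 0.0278, 0.3389]
tcp_rot: [[0.7, 0.414, 0.581], [0.598, -0.785, -0.162], [0.389, 0.461, -0.798]]
force: [-0.5, 0.4, -4.8]
opening: 0.157
```

```bash
python3 - <<'E'
from h import *
for i in range(8): cap('wrist')
nuts();s=bot.read_state();print(s['position'],s['opening'],s['time_s'],np.abs(s['qvel']).max())
ticket.hand_in()
E
```

```text
slope front 26.0 left 30.0
x -31 y 45 area 2774 box [174, 114, 66, 79]
[0.47667575 0.02792176 0.33867581] 0.15880525283825458 20.3 0.10740743644975242
the job is handed in; nothing more can be done
```

The job is done and handed in at 20.3 s. All five nuts are packed together in the quarter of the basket at its pouring lip, and the arm is holding the basket still over the cleaner.

- **Stray nut:** I dropped it through the front slot while the basket still stood in the tank. The wrist view then showed all five nuts in the basket.
- **Lift and tilt:** I lifted the basket level by its sleeve. The first tilt lined the nuts up along the left wall, which would not fit the quarter. Alternating tilts rearranged them into a compact pack.
- **Final pose:** The basket slopes 26° to the front and 30° to the left, with the lip corner lowest. Its lowest point is about 80 mm above the deck.
- **Last checks:** The last view showed all five nuts in the quarter, before a final 2 cm centring shift. After the shift I only checked numerically: the nut cluster measured the same, the arm was at rest and the grip was holding. I saw no disagreements.
- **Other items:** The arm was never moved to the beaker, petri dish or tweezers. I did not check them separately at the end.

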